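Wring a gauge stack and set it under the dial indicator

ROBOT

A 7-joint arm with a two-finger parallel gripper is mounted at the origin on a cart in front of the work surface, level with it; the furniture and walls round the work are solid. World frame = base frame: x ahead of the robot, y to its left, z up, the work surface at z = 0. Lengths are in mm, angles in rad, forces in N, time in s.
With the tool pointing down it reaches from about 425 to 925 mm from the base axis. Payload 6.8 kg.
Tool frame: the origin (TCP) lies between the finger pads; the fingertips stand 8 mm ahead of it and the grasp point (between the pads) lies 11 mm behind it (env.tip_reach is the z of the fingertips in the tool frame, in mm); z points along the fingers, y is the line along which they close (so a half turn about z gives the same grasp; the last joint's range is limited). The gripper opens to 88 mm and grips with 3 to 60 N. Pads are 20 mm wide; open, the fingers measure 115 mm over their backs; the gripper's body (75 mm by 178 mm) begins 61 mm behind the grasp point.
Start: joints at [-1.341, 0.477, 0.022, 1.555, -0.011, 1.109, -0.083], TCP at [223.7, 636.872, 230.664] pointing down, gripper open.
Joint ranges: [-2.96, 2.96], [-0.34, 2.1], [-1.41, 1.46], [0.24, 2.44], [-1.37, 4.51], [0.17, 1.92], [-2.96, 2.96]. Speed limits (rad/s): [2.39, 2.39, 3.14, 3.14, 3.14, 3.14, 3.14].

INTERFACE

Orientations are given as a unit quaternion [w, x, y, z].
In Python, from bench import env gives the robot as it stands. The module is installed in compiled form; this text tells all that it offers. Calls block until the motion is done:
- env.reach(position, orientation): joint-space move of the TCP to a pose.
- env.movel(position, rot=None, vel=150): straight line of the TCP; rot=None keeps the orientation; vel is the mean speed in mm/s.
- env.move_j(angles): joint-space move.
- env.ungrasp() and env.grab(f_grip=None): open the fingers fully, or close them until they stop; f_grip is the grip in N (None keeps the last).
- env.pause(seconds).
- env.inverse_kinematics(position, orientation): joint angles nearest the present ones, or None.
- env.get_image(name): name is "scene" or "top" or "wrist"; returns a dict with "image" (420x560x3 uint8, red, green, blue), "depth" (420x560 float32, mm along the optical axis (not along the pixel's ray), 0 where there is no reading), "fx", "fy", "cx", "cy" (pixels), "k1" (the pictures are not rectified: a ray, as slopes to the right and down, at radius r is drawn at 1 + k1 r^2 times it, then the intrinsics apply), "position" and "rotation" of the camera in the world; the wrist camera has in their place "tool_from_camera" (4x4, takes a point from camera to tool coordinates, whose origin is the TCP and whose axes are the flange's). Camera axes: x right, y down, z forward; pixel columns grow to the right and rows downward; lengths in mm; the calibration is good to about 2 mm. A picture is of the moment at which its call begins: read the wrist's pose just before it.
A pose or a line that the arm cannot do raises env.Unreachable and nothing moves.
- env.hand_in(): hands the job in; it is judged then, once.
Readings, each from a call of its own:
- env.read_t(): time.
- env.read_joint_pos(): joint angles.
- env.read_dq(): joint speeds.
- env.read_tau(): joint torques, N m.
- env.read_tcp_pos(): TCP position.
- env.read_orientation(): TCP orientation.
- env.read_wrist_force(): force on the tool from outside, world axes, zero at the start.
- env.read_torque(): the same for the moment, N m.
- env.read_grip_width(): finger opening in mm.
- env.read_grip_force(): force on a finger pad.
Only numpy, scipy, OpenCV 4.12 (cv2) and the standard library are available. Lean on these libraries where they do the work, as an engineer would, in place of code of your own. Each camera call takes 0.05 s, during which the arm holds its last target. There are 200 camera calls.

TASK

Set the dial comparator up with a two-block gauge stack: press an end of the thin steel slips to find the bowed one, see it rock, and leave it where it lies. Gently lay the flat slip about two thirds over the thick block and let go, then wring them together by pushing the slip along, face on face, until all their edges are flush. Push the pair straight in under the spindle until it rests against both stop pins, and do not touch the stand or indicator.

Things in the scene. Friction and masses are not known exactly. Their poses are not given: they have to be found in the camera images.
- face_centre (a point): Centre of the upper face of the comparator's granite base (280 mm in x, 320 mm in y), fixed, face 30 mm above the bench; the blocks lie on it. x points from its front edge to the stand at the back; measuring line along x at y = -65 mm. Column 105 mm behind this point on that line; the dial (59 mm across, lowest edge 74 mm above the face) hangs over the line, facing the front.
- rest_point (a point): Point on the granite face over which the thick block's centre stands when it rests square against the two stop pins; axes as face_centre. The pins touch its far end face, 24 mm apart, 8 mm above the face, on a low stop bar. The spindle stands 23.5 mm and the dial's front 10 mm further along x than this point.
- spindle_tip (a point): Lowest point of the spindle, a thin steel rod below the dial with a lens-shaped tip 12 mm across (9 mm radius of curvature); hanging free it is 26 mm above the granite face. The edge of a 28 mm stack pushed in below lifts it by 2 mm (the push takes 5 to 10 N there).
- spindle (a joint): Lift of the spindle in m: 0 hanging free, 0.002 on the stack of thick block and flat slip; a light spring (about 1 N) holds it down. It turns the dial's needle.
- thick_mid (a point): Centre of the thick block: plain ground steel, 76 x 36 x 20 mm (x, y, z), about 0.43 kg, loose on the granite near the measuring line in front of the indicator, long side (x) about along the line.
- slip_1_mid (a point): Centre of one of the two thin slips: plain ground steel, 76 x 36 x 8 mm (x, y, z), about 0.17 kg, loose on the granite left of the measuring line. One slip is flat, the other bowed: it stands on its middle, both ends 1.8 mm up; 1 to 2 N on an end tips it about 0.08 rad, and it rocks back when let go. The flat one does not tip. Either may lie nearer the front.
- slip_2_mid (a point): Centre of the other thin slip, of the same outline, thickness and weight. Which of the two is the bowed one is not told: press an end to find out.
- heat_sink: Aluminium finned heat sink, 52 x 69 x 28 mm, a bystander on the bench to the right; origin at the centre of its underside.
- amber_tape: Roll of amber tape, 54 mm across, 16 mm high, a bystander on the bench to the left; origin at the centre of its underside.
- flux_pot: Small pot with a dark lid, 46 mm across, 28 mm high, a bystander on the bench to the right; origin at the centre of its underside.
Not all that is in view belongs to the job. What is shaped like the part that bears thick_mid but black or pink is not meant.

How it is judged (in metres and radians):
On the way, in this order (a step that is already met when the one before it is completed fails the run):
1. the bowed slip has been pressed on an end and has rocked (tipped by more than 0.03 rad under the fingers) (angle between slip_2_mid's own z axis and vertical above 0.03 rad and contact force between the fingers and slip_2 above 0.2 N), for 0.1 s.
2. the flat slip lies face down on the thick block, let go, its centre still more than 12 mm away sideways or lengthwise from the block's (z of slip_1_mid in the frame of thick_mid between 0.0125 and 0.0155 m and angle between slip_1_mid's own z axis and vertical below 0.03 rad and horizontal distance between slip_1_mid and thick_mid above 0.012 m and contact force between slip_1 and thick_block above 0.3 N and contact force between the fingers and slip_1 below 0.1 N), for 0.2 s.
3. slid flush: the edges of slip and block agree within 3 mm and 0.06 rad, face on face, before the spindle is lifted (z of slip_1_mid in the frame of thick_mid between 0.0125 and 0.0155 m and angle between slip_1_mid's own z axis and vertical below 0.03 rad and x of slip_1_mid in the frame of thick_mid between -0.003 and 0.003 m and y of slip_1_mid in the frame of thick_mid between -0.003 and 0.003 m and angle between the x axis of slip_1_mid and the x axis of thick_mid, either way round below 0.06 rad and value of joint spindle below 0.0006 m), for 0.1 s.
At the end, for the whole second after the job is handed in: Flat slip on the thick block, edges flush within 3 mm and 0.06 rad; the pair against both stop pins (within 4 mm along, 10 mm across, 0.06 rad), spindle resting on it, lifted 1.2 to 3 mm; all at rest; bowed slip within 30 mm of where it lay (z of slip_1_mid in the frame of thick_mid between 0.0125 and 0.0155 m and angle between slip_1_mid's own z axis and vertical below 0.03 rad and x of slip_1_mid in the frame of thick_mid between -0.003 and 0.003 m and y of slip_1_mid in the frame of thick_mid between -0.003 and 0.003 m and angle between the x axis of slip_1_mid and the x axis of thick_mid, either way round below 0.06 rad and x of thick_mid in the frame of rest_point between -0.004 and 0.003 m and y of thick_mid in the frame of rest_point between -0.01 and 0.01 m and angle between the x axis of thick_mid and the x axis of rest_point, either way round below 0.06 rad and z of thick_mid in the frame of rest_point between 0.008 and 0.012 m and value of joint spindle between 0.0012 and 0.003 m and linear speed of each of slip_1, thick_block below 0.01 m/s and distance of slip_2_mid from where it was at the start of the episode below 0.03 m); the robot touches nothing.
It fails at once if the robot touches the stand, dial or spindle (more than 2 N) (contact force between any of the fingers, the arm and stand above 2 N).
It fails at once if the bowed slip is carried or pushed away (more than 30 mm) (distance of slip_2_mid from where it was at the start of the episode above 0.03 m).
It fails at once if the flat slip is dropped or slammed onto the block (more than 40 N between them) (contact force between slip_1 and thick_block above 40 N).
It fails at once if the thick block is tipped (angle between thick_mid's own z axis and vertical above 0.2 rad).
It fails at once if a bystander is knocked more than 20 mm (distance of any of heat_sink, amber_tape, flux_pot from where it was at the start of the episode above 0.02 m).
It also fails if it takes over 56 s, if anything falls off the work surface, if the arm or the gripper's body presses on something with over 40 N, if the wrist force passes 120 N, or if a joint passes its speed limit or range.

## Working session

There is one attempt and no reset: what is moved stays moved. The work goes in short steps, each a Python script; the robot and the scene stay as the last script left them, time stands still between calls to the robot, and variables do not carry over. Pictures are saved under pics/ and viewed, at most 10 in all, crops included, and the job is handed in when it is done.

```bash
mkdir -p pics; ls
cat > h.py <<'E'
import numpy as np, cv2
from bench import env
from scipy.spatial.transform import Rotation as R
def mat(r):
    r=np.array(r,float)
    return r if r.shape==(3,3) else R.from_quat(r[[1,2,3,0]]).as_matrix()
def pose(d):
    if 'position' in d: return mat(d['rotation']),np.array(d['position'],float)
    T=np.array(d['tool_from_camera']); Rt=mat(d['_q']); p=np.array(d['_p'])
    return Rt@T[:3,:3], Rt@T[:3,3]+p
def shot(n):
    p,q=env.read_tcp_pos(),env.read_orientation()
    d=env.get_image(n); d['_p'],d['_q']=p,q; return d
def slopes(d,uv):
    x=(np.atleast_2d(uv).astype(float)-[d['cx'],d['cy']])/[d['fx'],d['fy']]
    s=x.copy()
    for _ in range(10): s=x/(1+d['k1']*(s**2).sum(1,keepdims=True))
    return s
def toplane(d,uv,z):
    Rm,p=pose(d); s=slopes(d,uv); r=np.c_[s,np.ones(len(s))]@Rm.T
    return p+r*((z-p[2])/r[:,2])[:,None]
def world(d,uv):
    uv=np.atleast_2d(uv); Rm,p=pose(d); s=slopes(d,uv)
    z=d['depth'][uv[:,1].astype(int),uv[:,0].astype(int)]
    return p+(np.c_[s,np.ones(len(s))]*z[:,None])@Rm.T
def cloud(d):
    v,u=np.mgrid[0:420,0:560]; return world(d,np.c_[u.ravel(),v.ravel()]).reshape(420,560,3)
def save(d,n): cv2.imwrite('pics/'+n,d['image'][...,::-1])
E
python3 - <<'E'
from h import *
for n in ('scene','top'):
    d=shot(n); save(d,n+'0.png'); print(n,d['position'],d['fx'],d['k1'],np.round(mat(d['rotation']),2).tolist())
    np.savez(n+'0.npz',**{k:v for k,v in d.items()})
print(env.read_t(),env.read_orientation(),env.tip_reach,env.read_wrist_force())
E
```

```text
pics
scene [-243.08467673  454.59418882 1084.03418009] 502.3541200562402 -0.09184233238792408 [[-0.48, -0.67, 0.57], [-0.88, 0.37, -0.31], [-0.0, -0.64, -0.76]]
top [ 275.04919202   49.37598071 1269.10973216] 497.48705992364603 -0.16022564591013658 [[-0.03, -0.98, 0.21], [-1.0, 0.03, -0.0], [-0.01, -0.21, -0.98]]
0.1 [-8.57379474e-05  1.68101380e-01  9.85769395e-01 -7.86941011e-04] 8.0 [-0.03557187  0.82067054  0.2185849 ]
```

View pics/top0.png

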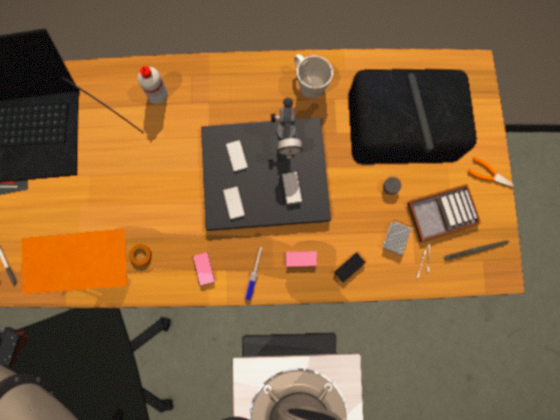

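View pics/scene0.png

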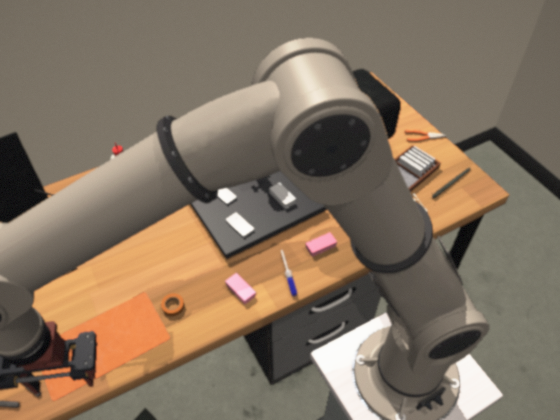

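The top view shows the granite at cols 202–329 and rows 120–229. The slips are at (236,156) and (233,203), the thick block at (291,188) and the dial at (288,147). Next I'll measure them.

Run:
```python
from h import *
d=dict(np.load('top0.npz',allow_pickle=True)); d={k:(v if v.ndim else v.item()) for k,v in d.items()}
im=d['image'].astype(int); 
g=cv2.cvtColor(d['image'],cv2.COLOR_RGB2GRAY); hsv=cv2.cvtColor(d['image'],cv2.COLOR_RGB2HSV)
# granite: non-wood dark region
roi=np.zeros_like(g); roi[110:240,190:340]=1
m=((g<80)&(roi>0)).astype(np.uint8); 
m=cv2.morphologyEx(m,cv2.MORPH_OPEN,np.ones((15,15)))
c=max(cv2.findContours(m,0,2)[0],key=cv2.contourArea)
def rect(uv,z):
    P=toplane(d,uv,z)[:,:2].astype(np.float32); return cv2.minAreaRect(P),P
print('granite',rect(c[:,0],30)[0], cv2.boundingRect(c))
w=((g>140)&(hsv[...,1]<80)&(roi>0)).astype(np.uint8)
for k in cv2.findContours(w,0,2)[0]:
    if cv2.contourArea(k)>60:
        x,y,ww,hh=cv2.boundingRect(k); cen=[x+ww//2,y+hh//2]
        print(cv2.contourArea(k),(x,y,ww,hh),'world z',world(d,[cen]).round(1), [ (z,[np.round(a,2) for a in rect(k[:,0],z)[0]]) for z in (39,50)])
for uv in [(215,140),(215,220),(320,220),(260,180)]: print(world(d,[uv]).round(1))
```

```text
granite ((583.195068359375, 22.468704223632812), (211.0893096923828, 229.72625732421875), 1.9603683948516846) (237, 148, 92, 80)
126.0 (286, 187, 16, 16) world z [[552.6  -7.   46.9]] [(39, [array([554.49,  -4.61]), array([37.17, 37.38]), np.float64(8.76)]), (50, [array([551.99,  -4.13]), array([36.83, 37.05]), np.float64(8.76)])]
400.0 (224, 187, 20, 32) world z [[538.1 145.1  38.7]] [(39, [array([540.6 , 146.62]), array([77.  , 37.48]), np.float64(13.2)]), (50, [array([538.23, 145.75]), array([76.31, 37.15]), np.float64(13.2)])]
376.5 (226, 140, 21, 31) world z [[664.9 138.5  39. ]] [(39, [array([664.91, 137.54]), array([77.97, 38.07]), np.float64(15.5)]), (50, [array([661.42, 136.75]), array([77.28, 37.73]), np.float64(15.5)])]
118.5 (280, 138, 20, 9) world z [[653.8   2.8 162.2]] [(39, [array([696.59,  -0.85]), array([21.44, 50.71]), np.float64(3.0)]), (50, [array([ 6.9282e+02, -4.0000e-01]), array([21.25, 50.26]), np.float64(3.0)])]
[[711.6 194.3  27.9]]
[[496.9 194.4  32.4]]
[[489.3 -71.   31.9]]
[[599.6  78.2  25.8]]
```

```bash
cat >> h.py <<'E'
def quat(yaw): # tool down, closing line at yaw+90 deg; yaw in deg
    b=np.radians(90+yaw/2); return [0,np.cos(b),np.sin(b),0]
E
python3 - <<'E'
from h import *
d=dict(np.load('top0.npz',allow_pickle=True)); d={k:(v if v.ndim else v.item()) for k,v in d.items()}
C=cloud(d)[95:160,275:302]; 
P=C.reshape(-1,3); P=P[P[:,2]>60]; 
for z in (60,90,120,150,180,210,240,270):
    q=P[(P[:,2]>z)&(P[:,2]<z+30)]
    if len(q): print(z,len(q),q.min(0).round(),q.max(0).round())
env.reach([540,75,330],quat(0)); print(env.read_tcp_pos(),env.read_t())
d=shot('wrist'); save(d,'w1.png'); np.savez('w1.npz',**d); print(pose(d)[1],d['fx'],np.round(pose(d)[0],2).tolist())
E
```

```text
60 21 [647.  -0.  61.] [726.  18.  90.]
90 19 [640. -13. 104.] [644.  21. 120.]
120 332 [640. -24. 121.] [745.  36. 150.]
150 314 [640. -19. 150.] [744.  29. 180.]
180 45 [718.  -2. 180.] [727.  18. 207.]
210 92 [717.  -3. 210.] [739.  20. 229.]
[539.92710651  76.12250762 329.80968036] 2.425
[464.91562045  76.58029231 484.74007551] 374.47041184502245 [[-0.0, 0.96, 0.27], [1.0, 0.0, 0.0], [-0.0, 0.27, -0.96]]
```

View pics/w1.png

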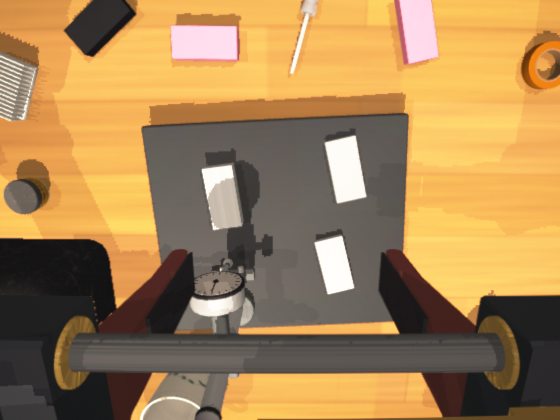

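The wrist view shows the block at (222,197), the front slip at (345,170), the back slip at (335,263), and the front granite edge from (143,127) to (407,115).

```bash
cat > m.py <<'E'
from h import *
def load(f):
    d=dict(np.load(f,allow_pickle=True)); return {k:(v if v.ndim else v.item()) for k,v in d.items()}
def quads(d,roi,z,thr=95,amin=800):
    g=cv2.cvtColor(d['image'],cv2.COLOR_RGB2GRAY); s=cv2.cvtColor(d['image'],cv2.COLOR_RGB2HSV)[...,1]
    u0,v0,u1,v1=roi; m=np.zeros_like(g); m[v0:v1,u0:u1]=((g>thr)&(s<80))[v0:v1,u0:u1]
    m=cv2.morphologyEx(m,cv2.MORPH_OPEN,np.ones((3,3),np.uint8)); m=cv2.morphologyEx(m,cv2.MORPH_CLOSE,np.ones((5,5),np.uint8))
    out=[]
    for k in cv2.findContours(m,0,1)[0]:
        if cv2.contourArea(k)<amin: continue
        (c,(w,h),a)=cv2.minAreaRect(toplane(d,k[:,0],z)[:,:2].astype(np.float32))
        if w<h: w,h,a=h,w,a-90
        a=(a+90)%180-90
        out.append(dict(c=np.round(c,1).tolist(),size=(round(w,1),round(h,1)),yaw=round(a,1),zd=np.median(world(d,k[:,0].mean(0)[None].astype(int))[:,2]).round(1)))
    return out
E
python3 - <<'E'
from m import *
d=load('w1.npz')
print('block',quads(d,(195,140,250,245),50))
print('slips',quads(d,(300,120,390,310),38.5))
g=cv2.cvtColor(d['image'],cv2.COLOR_RGB2GRAY)
print('granite fr edge',toplane(d,[(143,127),(407,115),(404,245)],30).round(1))
print('dial',world(d,[(205,287),(225,287),(217,300)]).round(1))
for th in (60,80,120): print(th,quads(d,(195,140,250,245),50,th))
print(g[155:240:6,222], world(d,[(335,150),(352,190),(328,245),(342,285),(215,175),(230,215)]).round(1)[:,2])
E
```

```text
block [{'c': [570.2, -4.0], 'size': (121.1, 57.4), 'yaw': -3.6, 'zd': np.float64(49.1)}]
slips [{'c': [611.3, 150.3], 'size': (229.7, 112.9), 'yaw': 0.8, 'zd': np.float64(30.7)}]
granite fr edge [[487.9 -94.8  30. ]
 [473.2 219.   30. ]
 [636.9 229.7  30. ]]
dial [[639.   -4.7 144.7]
 [637.1  16.  148.3]
 [643.6  10.3 162.5]]
60 [{'c': [565.3, -0.8], 'size': (131.3, 63.1), 'yaw': -3.6, 'zd': np.float64(50.2)}]
80 [{'c': [565.2, -0.9], 'size': (131.3, 62.9), 'yaw': -3.6, 'zd': np.float64(50.5)}]
120 [{'c': [570.0, -0.5], 'size': (78.1, 37.5), 'yaw': 7.6, 'zd': np.float64(51.3)}]
[ 62  61 248 252 251 190 191 192 196 196 195 193 187 107 109] [39.6 40.  40.  38.1 50.1 50.2]
```

Run:
```python
from m import *
d=load('w1.npz')
for z in (38,39.8): print(z,quads(d,(300,120,390,310),z,170))
print(quads(d,(195,140,250,245),50,150))
g=cv2.cvtColor(d['image'],cv2.COLOR_RGB2GRAY)
```

```text
38 [{'c': [662.1, 138.9], 'size': (76.1, 36.5), 'yaw': 14.9, 'zd': np.float64(38.5)}, {'c': [537.7, 147.7], 'size': (76.3, 37.0), 'yaw': 13.3, 'zd': np.float64(36.8)}]
39.8 [{'c': [661.3, 138.6], 'size': (75.8, 36.3), 'yaw': 14.9, 'zd': np.float64(38.5)}, {'c': [537.4, 147.4], 'size': (76.0, 36.8), 'yaw': 13.3, 'zd': np.float64(36.8)}]
[{'c': [569.8, -0.8], 'size': (76.3, 36.3), 'yaw': 7.4, 'zd': np.float64(51.3)}]
```

```bash
cat > press.py <<'E'
from m import *
def press(c,yaw,off=-40):
    u=np.array([np.cos(np.radians(yaw)),np.sin(np.radians(yaw))]); p=np.array(c)+off*u
    env.reach([*p,130],quat(yaw)); env.movel([*p,52],vel=120); env.pause(.2)
    f0=np.mean([env.read_wrist_force()[2] for _ in range(3)]); log=[]
    z=50.5
    while z>41.5:
        env.movel([*p,z],vel=20); env.pause(.05)
        f=env.read_wrist_force()[2]-f0; log.append((round(env.read_tcp_pos()[2]-8,2),round(f,2)))
        if f>5: break
        z-=.5
    env.pause(.25); d=env.read_wrist_force()[2]-f0
    print(log,'hold',d); env.movel([*p,60],vel=30); env.movel([*p,130]); print(env.read_t())
E
python3 - <<'E'
from press import *
env.grab(20); print(env.read_grip_width())
press([539,147.2],13.3)
E
```

```text
0.5153374778152487
[(np.float64(42.54), np.float64(1.28)), (np.float64(41.96), np.float64(0.47)), (np.float64(41.47), np.float64(0.57)), (np.float64(40.97), np.float64(0.36)), (np.float64(40.49), np.float64(1.13)), (np.float64(40.03), np.float64(1.02)), (np.float64(39.5), np.float64(1.54)), (np.float64(38.98), np.float64(2.19)), (np.float64(38.6), np.float64(4.55)), (np.float64(38.33), np.float64(9.55))] hold 9.260484898059584
10.1583
```

Run:
```python
from press import *
press([663,138.5],14.9)
```

```text
[(np.float64(42.56), np.float64(0.1)), (np.float64(41.97), np.float64(0.51)), (np.float64(41.49), np.float64(0.23)), (np.float64(40.99), np.float64(1.11)), (np.float64(40.49), np.float64(0.71)), (np.float64(39.98), np.float64(0.13)), (np.float64(39.46), np.float64(-0.95)), (np.float64(39.0), np.float64(0.37)), (np.float64(38.54), np.float64(0.18)), (np.float64(38.4), np.float64(6.08))] hold 5.685745086639493
16.2083
```

The front slip gives softly at 1–2 N over 2 mm. The back one goes stiff at once, so the front one is probably bowed. I'll press it once more and watch it rock.

Run:
```python
from press import *
yaw=13.3; u=np.array([np.cos(np.radians(yaw)),np.sin(np.radians(yaw))]); p=np.array([539,147.2])-40*u
env.reach([*p,100],quat(yaw)); env.movel([*p,52],vel=120)
D=[shot('wrist')]
env.movel([*p,46.8],vel=15); env.pause(.2); D.append(shot('wrist')); print(env.read_wrist_force()); env.movel([*p,60],vel=40)
env.pause(.1); D.append(shot('wrist')); env.movel([*p,110],vel=200)
t=np.arange(-36,38,4.)
for d in D:
    C=cloud(d).reshape(-1,3); q=C-[539,147.2,0]; a=q[:,0]*u[0]+q[:,1]*u[1]; b=-q[:,0]*u[1]+q[:,1]*u[0]
    k=(abs(b)<15)&(abs(C[:,2]-39)<8); print([(int(x),round(float(np.median(C[k&(abs(a-x)<2),2])),1)) for x in t if (k&(abs(a-x)<2)).sum()>5])
im=np.hstack([d['image'][:,100:460] for d in D[:2]]); cv2.imwrite('pics/rock.png',im[...,::-1]); print(env.read_t())
```

```text
[-1.02127756 -0.4541328   1.768379  ]
[(-36, 39.7), (-32, 39.5), (-28, 39.3), (-20, 39.1), (-16, 38.8), (-12, 38.6), (-8, 38.9), (-4, 38.6), (24, 39.3), (28, 39.5), (32, 39.7), (36, 39.7)]
[(-36, 38.6), (-32, 38.6), (-28, 38.4), (-24, 38.4), (-20, 38.3), (-16, 38.4), (-12, 38.5), (-8, 38.9), (16, 40.3), (20, 40.3), (24, 40.7), (28, 41.0), (32, 41.2), (36, 41.5)]
[(-36, 39.8), (-32, 39.6), (-28, 39.3), (-16, 38.9), (-12, 38.8), (-8, 38.5), (-4, 39.0), (0, 38.9), (28, 39.4), (32, 39.5), (36, 39.7)]
19.1667
```

View pics/rock.png

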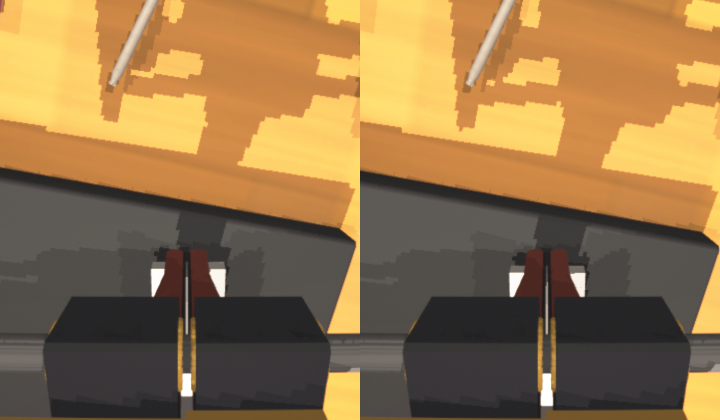

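The front slip rocked: its free end rose 1.8 mm while the pressed end sank 1.1 mm, and it settled back when released. So the back slip is the flat one, and I'll pick that up.

Run:
```python
from m import *
import sys
yaw=14.9; u=np.array([np.cos(np.radians(yaw)),np.sin(np.radians(yaw))]); p=np.array([663,138.5])+12*u
env.ungrasp(); env.movel([*env.read_tcp_pos()[:2],150],vel=250)
env.reach([*p,140],quat(yaw)); env.movel([*p,40.2],vel=120); print(env.read_tcp_pos(),env.read_wrist_force())
env.grab(25); print(env.read_grip_width(),env.read_t())
if abs(env.read_grip_width()-36)>2: sys.exit()
env.movel([*p,140],vel=150); print(env.read_grip_width())
y2=7.4; u=np.array([np.cos(np.radians(y2)),np.sin(np.radians(y2))]); b=np.array([569.8,-.8])
q=b+(-25+12)*u
env.movel([*q,130],quat(y2),vel=200); env.movel([*q,66],vel=120); env.pause(.2)
f0=np.mean([env.read_wrist_force()[2] for _ in range(3)]); z=64.; L=[]
while z>57:
    env.movel([*q,z],vel=20); env.pause(.05); f=env.read_wrist_force()[2]-f0; L.append((round(env.read_tcp_pos()[2],2),round(f,2)))
    if f>3: break
    z-=.4
print(L,env.read_grip_width(),env.read_t())
```

```text
[675.16096409 141.64178954  40.83716945] [-1.00934763  0.88532501  0.69078964]
35.396952132290096 23.4167
35.617736441030544
[(np.float64(64.08), np.float64(-0.42)), (np.float64(63.59), np.float64(0.0)), (np.float64(63.19), np.float64(-0.16)), (np.float64(62.78), np.float64(-0.69)), (np.float64(62.38), np.float64(-0.78)), (np.float64(61.99), np.float64(-0.12)), (np.float64(61.58), np.float64(0.33)), (np.float64(61.19), np.float64(-0.45)), (np.float64(60.79), np.float64(-0.25)), (np.float64(60.38), np.float64(0.39)), (np.float64(60.09), np.float64(2.21)), (np.float64(60.1), np.float64(5.81))] 35.76167387820383 29.8
```

Run:
```python
from m import *
env.ungrasp(); env.pause(.25); p=env.read_tcp_pos(); 
env.movel([p[0],p[1],150],vel=250); env.pause(.1)
d=shot('wrist'); save(d,'w2.png'); np.savez('w2.npz',**d); print(env.read_t(),p)
```

```text
31.6417 [556.91715458  -2.48060715  59.62246704]
```

View pics/w2.png

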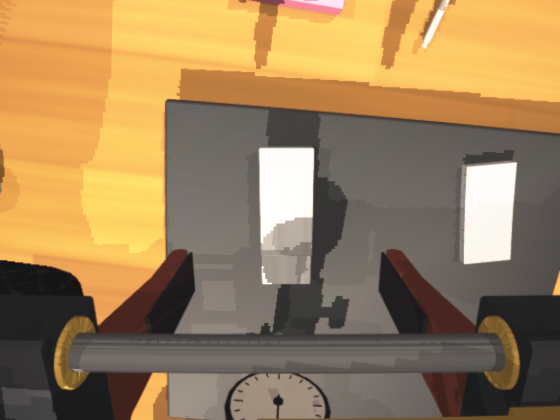

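Run:
```python
from m import *
d=load('w2.npz')
e=toplane(d,[(170,100),(555,133)],30); print(e.round(1),np.degrees(np.arctan2(e[0,0]-e[1,0],e[1,1]-e[0,1])))
e=toplane(d,[(166,110),(168,400)],30); print(e.round(1),np.degrees(np.arctan2(e[1,1]-e[0,1],e[1,0]-e[0,0])))
print('slip front',toplane(d,[(259,148),(314,148)],58).round(1),'block far',toplane(d,[(262,284),(310,284)],50).round(1))
print('dial',world(d,[(260,380),(278,400),(300,380)]).round(1))
```

```text
[[487.2 -93.7  30. ]
 [472.5 185.8  30. ]] 2.9913220064249635
[[494.4 -96.2  30. ]
 [745.9 -84.3  30. ]] 2.708759189546125
slip front [[509.5 -25.9  58. ]
 [504.8   9.7  58. ]] block far [[610.  -13.   50. ]
 [605.3  22.5  50. ]]
dial [[639.7  -6.7 116.7]
 [636.7   4.2 134.5]
 [637.6  17.3 115.4]]
```

Run:
```python
from m import *
U=np.array([np.cos(np.radians(2.9)),np.sin(np.radians(2.9))])
env.movel([557,-1.7,80],quat(7.4),vel=250); env.movel([557,-1.7,44],vel=100)
env.grab(30); print('w',env.read_grip_width(),env.read_wrist_force())
env.movel([557,1.6,44],quat(2.9),vel=15); print(env.read_wrist_force(),env.read_tcp_pos(),env.read_t())
env.ungrasp(); env.movel([557,1.6,80],vel=200)
P=lambda x,z:[x,2.3+(x-570)*U[1]/U[0],z]
env.movel(P(476,80),vel=250); env.grab(20); env.movel(P(476,41),vel=150)
x=490.; L=[]
env.movel(P(x,41),vel=80); f0=env.read_wrist_force()[0]
while x<536:
    x+=3; env.movel(P(x,41),vel=40); L.append((round(env.read_tcp_pos()[0],1),round(env.read_wrist_force()[0]-f0,1)))
print(L,env.read_t())
env.movel(P(x-8,41),vel=100); env.movel(P(x-20,150),vel=250); env.pause(.1)
d=shot('wrist'); save(d,'w3.png'); np.savez('w3.npz',**d); print(env.read_t())
```

```text
w 35.8747999113739 [ 0.28307534 -0.62554809  0.40752863]
[-1.49732178 -3.75689678  1.4941183 ] [556.82811555   0.97564479  43.98520796] 33.8
[(np.float64(493.0), np.float64(-0.4)), (np.float64(496.1), np.float64(-0.8)), (np.float64(499.2), np.float64(0.2)), (np.float64(502.4), np.float64(-0.1)), (np.float64(505.5), np.float64(0.3)), (np.float64(508.5), np.float64(-0.4)), (np.float64(511.4), np.float64(-0.6)), (np.float64(514.4), np.float64(0.2)), (np.float64(517.4), np.float64(-0.2)), (np.float64(520.4), np.float64(0.2)), (np.float64(521.8), np.float64(-5.7)), (np.float64(525.4), np.float64(-2.6)), (np.float64(529.0), np.float64(-2.9)), (np.float64(532.2), np.float64(-3.0)), (np.float64(535.2), np.float64(-2.3)), (np.float64(538.2), np.float64(-2.4))] 41.6167
42.6083
```

View pics/w3.png

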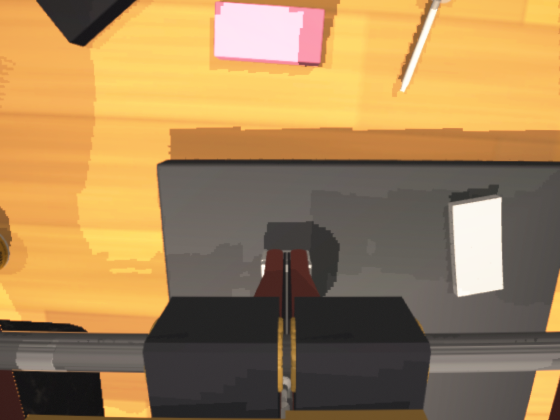

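Run:
```python
from m import *
U=np.array([np.cos(np.radians(2.9)),np.sin(np.radians(2.9))])
P=lambda x,z:[x,2.3+(x-570)*U[1]/U[0],z]
env.movel(P(526,60),vel=250); env.movel(P(526,41),vel=150); f0=env.read_wrist_force()[0]
env.movel(P(552,41),vel=60); x=552; L=[]
while x<592:
    x+=3 if x<573 else 2; env.movel(P(x,41),vel=45); f=env.read_wrist_force()[0]-f0
    L.append((round(float(env.read_tcp_pos()[0]),1),round(float(f),1)))
    if f<-20: break
print(L,env.read_t())
env.movel(P(x-14,41),vel=60)
print(env.read_t())
d=shot('top'); save(d,'t3.png'); np.savez('t3.npz',**d)
```

```text
[(554.4, -5.0), (557.8, -3.5), (560.1, -4.6), (563.7, -4.3), (567.2, -2.4), (570.1, -3.2), (573.2, -4.2), (574.9, -3.8), (577.1, -4.0), (577.2, -9.8), (577.3, -14.5), (577.3, -20.2)] 46.975
47.3583
```

Run:
```python
from m import *
p=env.read_tcp_pos(); env.movel([p[0]-50,p[1],140],vel=250); env.pause(.05)
d=shot('wrist'); np.savez('w4.npz',**d); print(env.read_t(),env.read_tcp_pos())
s=shot('scene'); t=load('t3.npz')
r=lambda im,b,w,h:cv2.resize(im[b[1]:b[3],b[0]:b[2]],(w,h),interpolation=cv2.INTER_CUBIC)
im=np.vstack([np.hstack([r(t['image'],(250,100,330,220),200,300),r(s['image'],(180,120,380,270),400,300)]),cv2.resize(d['image'],(600,300)) if 0 else r(d['image'],(150,140,450,290),600,300)])
cv2.imwrite('pics/c4.png',im[...,::-1])
```

```text
48.1 [520.46175008   2.64967629 138.74157146]
```

View pics/c4.png

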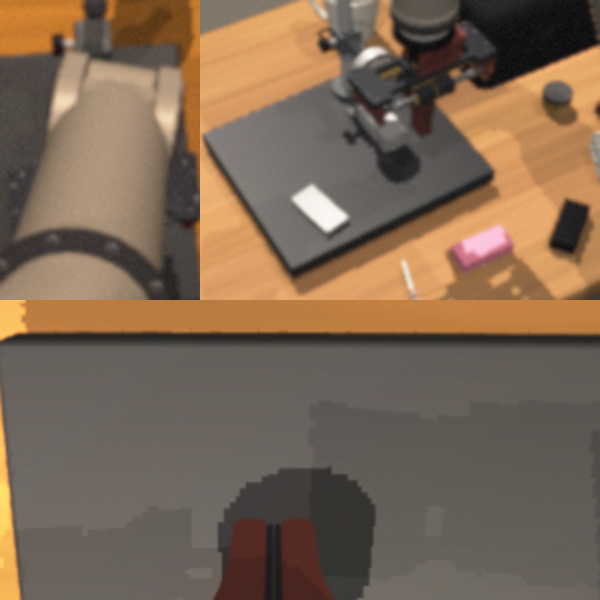

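Run:
```python
from m import *
env.movel([500,110,215],vel=280)
d=shot('wrist'); np.savez('w5.npz',**d); print(env.read_t(),env.read_tcp_pos())
cv2.imwrite('pics/c5.png',cv2.resize(d['image'][150:420,20:340],(800,600)if 0 else (711,600),interpolation=cv2.INTER_CUBIC)[...,::-1])
```

```text
48.825 [499.58413242 108.00780805 213.64387612]
```

View pics/c5.png

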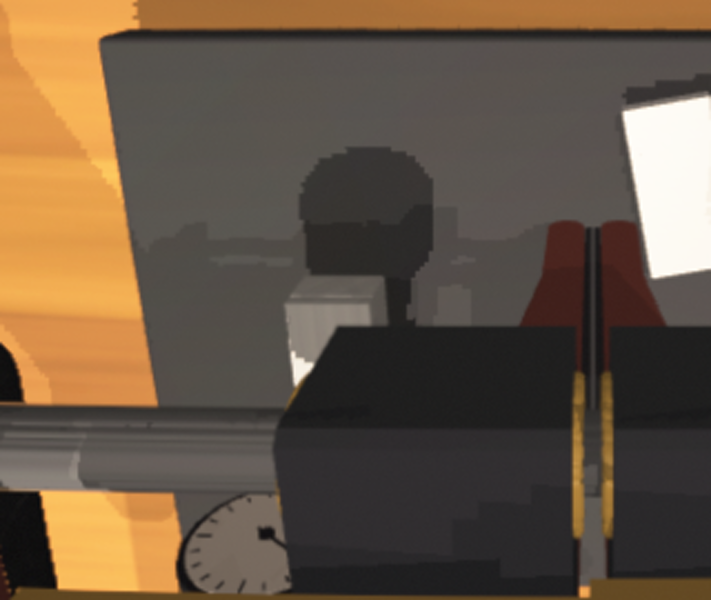

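Run:
```python
from m import *
d=load('w5.npz')
f=lambda a:[(20+x/2.222,150+y/2.222) for x,y in a]
e=toplane(d,f([(287,302),(387,300)]),58); m=e.mean(0); print(e.round(1),m+38*np.array([1,.05,0]))
e=toplane(d,f([(303,277),(384,275)]),30); print(e.round(1))
e=toplane(d,f([(103,42),(180,490)]),30); print('granite edge',e.round(1))
print(world(d,np.array(f([(335,330),(335,300),(320,345)])).astype(int)).round(1))
print('dial',world(d,np.array(f([(230,560),(210,560),(240,540)])).astype(int)).round(1))
```

```text
[[589.2 -12.6  58. ]
 [585.9  29.   58. ]] [625.53624634  10.09891114  58.        ]
[[591.2 -15.4  30. ]
 [588.1  21.   30. ]]
granite edge [[489.2 -95.   30. ]
 [709.6 -82.2  30. ]]
[[600.    6.5  58.8]
 [588.2   6.1  56. ]
 [607.1   0.9  59.8]]
dial [[639.2  -4.2 145.9]
 [640.9 -11.6 144.6]
 [638.8  -3.9 137.1]]
```

The pair's front end is flush. The pins stopped it hard (20 N with no further travel), its centre is about 2 mm from the estimated rest point, and the needle has turned. I'm handing in.

```bash
python3 -c "
from bench import env
print(env.hand_in(),env.read_t())"
```

```text
the job is handed in; nothing more can be done
the job is handed in; nothing more can be done
```

I handed the job in with about 49 s of the 56 s used, but the call returned no verdict. The front slip rocked under a press and was left where it lay. The flat slip went two thirds over the thick block, was let go and then pushed along until its front end was flush. The pair was pushed in until it stopped hard at 20 N, presumably on both stop pins, and the dial needle turned. I judged flushness and the final position from the finger contact and one partly hidden wrist picture.

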